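# Pack sprockets in stack-nest trays

## Robot

A 6-joint arm with a two-finger parallel gripper is mounted at the origin on the work surface. World frame = base frame: x ahead of the robot, y to its left, z up, the work surface at z = 0. Lengths are in mm, angles in rad, forces in N, time in s.
With the tool pointing down it reaches from about 350 to 875 mm from the base axis. Payload 4.2 kg.
Tool frame: the origin (TCP) lies midway between the tips of the shut fingers; the grasp point (between the pads) lies 19 mm behind it; z points along the fingers, y is the line along which they close (so a half turn about z gives the same grasp; the last joint's range is limited). The gripper opens to 85 mm and grips with 20 to 120 N. Pads are 22 mm wide; open, the fingers measure 114 mm over their backs; the gripper's body (76 mm by 85 mm) begins 54 mm behind the grasp point. The pads swing forward as they close: fully open they stand 13 mm farther back than shut.
Start: joints at [1.496, 0.385, 0.008, 0, -1.194, -0.259], TCP at [204.74, 590.492, 231.312] pointing down, gripper open.
Joint ranges: [-3.14, 3.14], [-1.21, 2.06], [-1.07, 1.41], [-3.16, 2.05], [-2.99, -0.16], [-3.1, 3.1]. Speed limits (rad/s): [2.79, 2.79, 3.14, 3.14, 3.14, 3.14].

## Interface

Orientations are given as a unit quaternion [x, y, z, w].
In Python, from bench import * gives the robot as it stands.
- The arm moves only by the tool drive_tool, never from a script. Its argument "plan" is a list that holds one entry, the list of rows, each a list of 5 numbers: the closure, from -1 (fully open) to 1 (shut), then the shift along the world's x, y, z in mm, then the turn about the world's z in degrees. A call has 1 to 20 rows; each row shifts and turns the commanded pose from where the row before left it; what a row does not reach is not made up. A row lasts 1/12 s, in which the tool goes at most 41.7 mm and 7.16 degrees, less where a joint would pass 70% of its speed; a pose out of reach is approached as far as the arm can. A call is refused whole if a number of a shift passes 41.7 or a number of a turn 7.16, either way. A call with a gripper value outside its range is refused whole. The fingers move at their own pace and stop on an object; the grip force is fixed at half the most. Time passes only in rows, so rows that do not move let the fingers close. It gives the time, the measured TCP pose, the force, the opening and the grip force at its end, in the units of the state.
- read_state(): the state, without advancing time (a new reading comes with each control period).
- get_image(name): name is "side" or "top"; returns (picture, depth): 420x560x3 uint8, red, green, blue; 420x560 float32, mm along the optical axis (not along the pixel's ray), 0 where there is no reading.
- camera_model(name): a dict with "fx", "fy", "cx", "cy" (pixels), "R" (3x3) and "t" (3): a world point X has camera coordinates R X + t. Camera axes: x right, y down, z forward; pixel columns grow to the right and rows downward; lengths in mm; the calibration is good to about 2 mm. A picture is of the moment at which its call begins. camera_model takes no time and is no camera call.
- job_done(): hands the job in; it is judged then, once.
The state is a dict: "clock": time; "joints": joint angles; "joint_vel": joint speeds; "joint_efforts": joint torques, N m; "position": TCP position; "ee_rot": TCP orientation; "contact_force": force on the tool from outside, world axes, zero at the start; "wrist_torque": the same for the moment, N m; "gripper_width": finger opening in mm; "grasp_force": force on a finger pad.
Only numpy, scipy, OpenCV 4.12 (cv2) and the standard library are available. Lean on these libraries where they do the work, as an engineer would, in place of code of your own. Each camera call takes 0.05 s, during which the arm holds its last target. There are 200 camera calls.

## Task

Pack the three toothed sprockets for the assembly line: first set the large and the medium one in the tray on the bare steel plate, one in each half; then turn the empty tray 180 degrees relative to that one and stack it on top, so that it stands level on the rim lugs instead of nesting; last, set the small sprocket in either half of the top tray. The sprockets should lie flat on the tray floors, boss up, set down rather than dropped; leave the bottom tray where it stands and the smooth pulleys alone.

Things in the scene. Friction and masses are not known exactly. Their poses are not given: they have to be found in the camera images.
- bottom_tray: Grey tray on a fixed 6 mm steel plate, 450 g. Origin: centre of underside, x lengthwise, z up. 256 (x) x 152 x 60 mm high; floor 4 mm thick. A web 12 mm thick (its handle) stands across it at x=0, top 42 mm up: 2 halves 105 (x) x 102 mm at the floor, centred x=+-58. Rim lugs (4): tops 60 mm up, at x=-85 and +45, y=+-56 to 72, 26 mm long. White label ledge at its -x end, nearest the robot.
- top_tray: Empty tray on the bare bench, identical to bottom_tray, label ledge (-x end) towards the robot at the start. Under its sides are 4 feet, flush with the underside, 26 mm long, at x=+85 and -45, y=+-54 to 70 mm. Centred on a tray turned 180 degrees to it, its feet stand on the lugs, underside 60 mm above the other's; the same way round it nests. Carry it by the web.
- top_label (a point): Centre of the white card on the label ledge of top_tray (at x = -137 mm, 54 mm up, in the tray's frame); shows which way round that tray is. After stacking it lies at the end away from bottom_tray's label.
- sprocket_large: Steel chain sprocket with 14 coarse teeth in two rows, 80 mm over the teeth, 0.5 kg, lying flat on the bench with its boss up. Toothed disc 15 mm thick; on it a smooth round boss 30 mm in diameter, its top 40 mm above the underside: grip the boss. Origin: centre of the underside, z up.
- sprocket_medium: Steel chain sprocket with 11 coarse teeth in two rows, 66 mm over the teeth, 0.36 kg, lying flat on the bench with its boss up. Toothed disc 15 mm thick; on it a smooth round boss 30 mm in diameter, its top 40 mm above the underside: grip the boss. Origin: centre of the underside, z up.
- sprocket_small: Steel chain sprocket with 8 coarse teeth in two rows, 52 mm over the teeth, 0.24 kg, lying flat on the bench with its boss up. Toothed disc 15 mm thick; on it a smooth round boss 30 mm in diameter, its top 40 mm above the underside: grip the boss. Origin: centre of the underside, z up.
- pulley_large: Smooth steel belt pulley, no teeth, 72 mm in diameter, otherwise built like the sprockets (disc 15 mm thick, boss 30 mm in diameter to 40 mm). Not part of the job. Origin: centre of the underside.
- pulley_small: Smooth steel belt pulley, no teeth, 58 mm in diameter, otherwise built like the sprockets (disc 15 mm thick, boss 30 mm in diameter to 40 mm). Not part of the job. Origin: centre of the underside.
Mind the look-alikes: they are no part of the job. Leave any pink look-alike of the sprocket_medium alone.

How it is judged:
By the outcome, as a careful person would: the job done as asked, in the order asked, and still so for the second after the job is handed in, with the robot touching nothing.
It also fails if it takes over 115 s, if anything falls off the work surface, if the arm or the gripper's body presses on something with over 40 N, if the wrist force passes 120 N, or if a joint passes its speed limit or range.

## Working session

There is one attempt and no reset: what is moved stays moved. The work goes in short steps, Python scripts to look and compute and a tool call to move; the robot and the scene stay as the last step left them, time stands still between calls to the robot, and variables do not carry over. Pictures are saved under pics/ and viewed, at most 14 in all, crops included, and the job is handed in when it is done.

Besides the shell and the picture viewer there is one more tool, called by a JSON object that holds its "fn" and its "kwargs", one argument or row to a line. drive_tool: Moves the arm, as the interface text tells. Its arguments: {"type":"object","properties":{"plan":{"type":"array"}},"required":["plan"]}

```bash
mkdir -p pics; ls
cat > h.py <<'E'
from bench import *
import numpy as np, cv2
def shot(cam,name):
    im,d=get_image(cam); cv2.imwrite(f'pics/{name}.png',im[:,:,::-1]); np.savez(f'pics/{name}.npz',im=im,d=d); return im,d
def cloud(cam,d):
    m=camera_model(cam); v,u=np.mgrid[:d.shape[0],:d.shape[1]]
    P=np.stack([(u-m['cx'])/m['fx']*d,(v-m['cy'])/m['fy']*d,d],-1)
    W=(P-np.array(m['t']))@np.array(m['R']); W[d==0]=np.nan; return W
E
python3 - <<'E'
from h import *
for c in('top','side'):
    im,d=shot(c,c+'0'); m=camera_model(c); print(c,m['fx'],m['cx'],m['cy'],np.round(-np.array(m['R']).T@np.array(m['t'])),np.round(m['R'],2).tolist())
s=read_state();print(s)
E
```

```text
pics
top 422.4577032122369 272.5688864644459 210.9582253775747 [ 406.    2. 1064.] [[-0.03, -1.0, -0.0], [-0.99, 0.03, -0.16], [0.16, -0.0, -0.99]]
side 488.94571211421965 286.4556571672611 210.59928453690725 [105. 457. 855.] [[-0.71, -0.7, -0.02], [-0.54, 0.57, -0.63], [0.45, -0.44, -0.78]]
{'clock': 0.1, 'joints': array([ 1.49561670e+00,  3.85505398e-01,  6.70668284e-03, -4.44143566e-04,
       -1.19400360e+00, -2.58604076e-01]), 'joint_vel': array([ 0.00280969, -0.00175177,  0.00314362,  0.0021338 , -0.00273006,
        0.00017185]), 'joint_efforts': array([-5.12756924e-04, -3.93325317e+01,  1.88929081e+01,  4.19799194e+00,
       -2.60067100e-03,  6.09987879e-06]), 'position': array([204.56866979, 589.99453869, 230.29224227]), 'ee_rot': array([ 9.86091722e-01, -1.66198881e-01, -1.13686035e-04,  1.01768117e-03]), 'contact_force': array([-0.05377457, -0.35369377,  0.53711469]), 'wrist_torque': array([-0.03366176,  0.0141178 ,  0.00584857]), 'grasp_force': 0.0, 'gripper_width': 85.32793173851559}
```

View pics/top0.png

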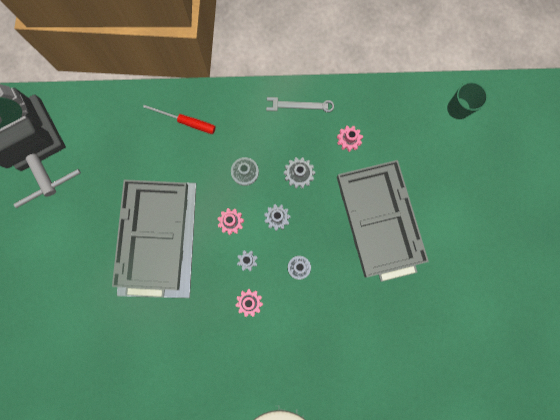

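View pics/side0.png

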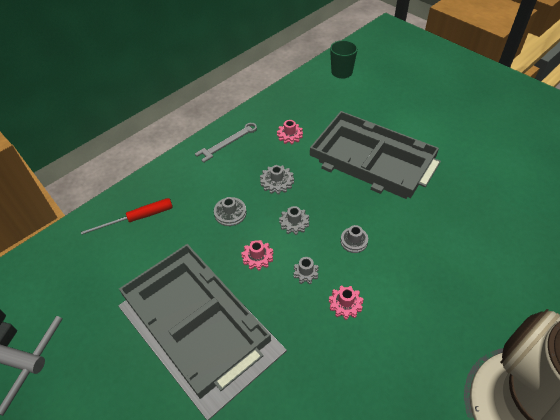

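Top view: grey toothed parts are at (299,172) large, (277,216) medium and (247,260) small. The discs at (245,170) and (299,267) look smooth, so they are the pulleys. The pink ones at (350,137), (230,221) and (249,302) are look-alikes. The bottom tray is at (155,235) on the plate, and the empty tray is at (382,218). I'll confirm this in an enlarged crop and measure.

Run:
```python
from h import *
z=np.load('pics/top0.npz'); im,d=z['im'],z['d']
c=im[140:320,210:370]; cv2.imwrite('pics/crop0.png',cv2.resize(c,None,fx=3.3,fy=3.3,interpolation=cv2.INTER_CUBIC)[:,:,::-1])
for cam,pts in (('top',dict(PL=(245,170),L=(299,172),M=(277,216),S=(247,260),PS=(299,267),k1=(350,137),k2=(230,221),k3=(249,302))),('side',dict(PL=(230,210),L=(277,177),M=(294,218),S=(306,268),PS=(354,237),k2=(257,253)))):
  z=np.load(f'pics/{cam}0.npz'); W=cloud(cam,z['d'])
  for n,(u,v) in pts.items():
    w=W[v-22:v+22,u-22:u+22].reshape(-1,3)
    b=w[(w[:,2]>34)&(w[:,2]<46)]; g=w[(w[:,2]>8)&(w[:,2]<20)]
    (bx,by),br=cv2.minEnclosingCircle(b[:,:2].astype(np.float32)); (gx,gy),gr=cv2.minEnclosingCircle(g[:,:2].astype(np.float32))
    print(cam,n,len(b),'boss',round(bx,1),round(by,1),round(br,1),'med z',np.round(np.median(b[:,2]),1),'disc',round(gx,1),round(gy,1),round(gr,1))
# trays
  W=cloud(cam,z['d'])
  for n,lo,hi in (('bot',(200,120),(560,480)),('top',(250,-420),(600,-110))):
    m=(W[...,0]>lo[0])&(W[...,0]<hi[0])&(W[...,1]>lo[1])&(W[...,1]<hi[1])&(W[...,2]>45)&(W[...,2]<80)
    p=W[m][:,:2].astype(np.float32)
    k,l,s=cv2.connectedComponentsWithStats(m.astype(np.uint8))[:3]
    i=1+np.argmax(s[1:,4]); p=W[l==i][:,:2].astype(np.float32)
    Z=W[l==i][:,2]
    print(cam,n,len(p),cv2.minAreaRect(p),np.percentile(Z,[5,50,95]))
    a=im if cam=='top' else z['im']
    white=l==i
    wl=(W[...,0]>lo[0])&(W[...,0]<hi[0])&(W[...,1]>lo[1])&(W[...,1]<hi[1])&(W[...,2]>45)&(a.min(-1)>150)
    q=W[wl]; print(' label',len(q),q.mean(0) if len(q) else None)
```

```text
top PL 115 boss 684.4 69.1 14.9 med z 40.4 disc 684.9 69.5 36.2
top L 106 boss 676.5 -70.6 14.8 med z 40.1 disc 677.0 -70.9 40.5
top M 114 boss 563.5 -10.6 15.1 med z 40.5 disc 562.7 -10.3 33.0
top S 117 boss 456.4 66.7 14.7 med z 40.3 disc 456.3 67.2 25.6
top PS 118 boss 435.4 -61.4 14.7 med z 40.1 disc 436.0 -61.0 28.9
top k1 109 boss 765.1 -204.9 14.9 med z 40.1 disc 765.1 -205.1 33.3
top k2 114 boss 555.7 106.9 14.7 med z 40.5 disc 556.1 107.1 33.1
top k3 127 boss 353.8 64.0 14.9 med z 40.2 disc 353.6 63.9 32.9
top bot 1211 ((471.7305908203125, 298.2109375), (153.94920349121094, 187.8863067626953), 85.59574890136719) [47.01100984 62.58974572 68.14089907]
 label 247 [386.83553118 303.92457019  60.54777404]
top top 1161 ((510.5138854980469, -271.42840576171875), (213.97532653808594, 153.98793029785156), 12.308765411376953) [48.71750198 57.75248204 62.59880627]
 label 245 [ 413.98605954 -291.92891731   54.56963886]
side PL 137 boss 681.6 69.9 16.0 med z 40.4 disc 681.9 71.5 37.1
side L 117 boss 674.1 -69.2 15.3 med z 40.8 disc 674.9 -68.6 40.6
side M 138 boss 560.4 -9.8 16.2 med z 40.3 disc 560.5 -8.4 33.9
side S 170 boss 454.3 68.5 15.8 med z 40.3 disc 453.9 68.9 25.9
side PS 153 boss 433.3 -59.4 15.2 med z 40.2 disc 433.9 -59.7 30.0
side k2 162 boss 553.2 108.3 15.4 med z 40.5 disc 554.1 108.4 34.5
side bot 2220 ((470.52056884765625, 299.2294921875), (152.72308349609375, 190.9210662841797), 85.46696472167969) [47.6715651  63.02372697 67.86392736]
 label 374 [385.19941209 307.29086605  60.84652144]
side top 1509 ((509.5501708984375, -269.7848815917969), (217.04782104492188, 159.61407470703125), 12.30843448638916) [46.60946945 55.91369788 61.55507574]
 label 161 [ 412.48853181 -289.83476656   54.71604154]
```

View pics/crop0.png

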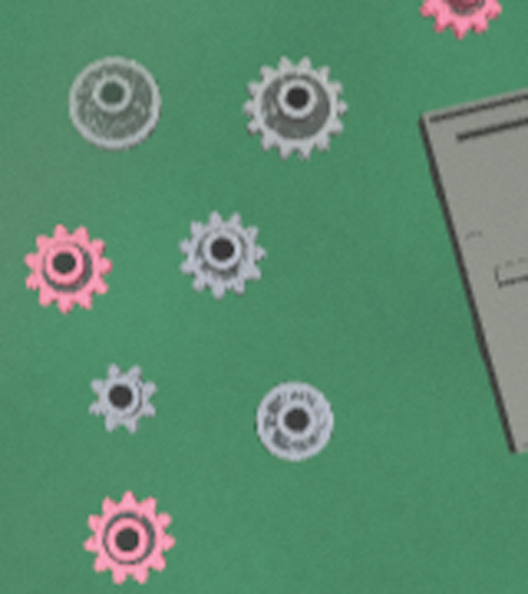

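The crop confirms it: grey 14-tooth at (299,172) is large, 11-tooth at (277,216) is medium, 8-tooth at (247,260) is small. The smooth discs are the pulleys. One refinement of the tray poses, then I move.

```bash
cat >> h.py <<'E'
def trayfit(W,a,z0,c,th):
    """refine tray pose: web top centre, web line angle, rim symmetric y, label"""
    t=np.array([np.cos(th),np.sin(th)]); n=np.array([-t[1],t[0]]); P=W.reshape(-1,3); A=a.reshape(-1,3)
    q=P[:,:2]-c; x=q@t; y=q@n; z=P[:,2]-z0
    k=(abs(x)<13)&(abs(y)<42)&(z>36)&(z<47); s=np.polyfit(y[k],x[k],1)
    r=(abs(x)<110)&(abs(y)<90)&(z>45)&(z<66); ys=y[r]
    f=(x>20)&(x<100)&(abs(y)<60)&(z>1)&(z<8)
    l=(x<-110)&(x>-165)&(abs(y)<90)&(z>48)&(z<60)&(A.min(-1)>150)
    R=np.percentile
    e=[]
    for sg in(1,-1):
        m=r&(sg*y>40); e.append((np.round(np.polyfit(x[m],y[m],1),3).tolist(),R(y[m],[1,99]).round(1).tolist()))
    return dict(web_x=(k.sum(),round((R(x[k],2)+R(x[k],98))/2,1),'slope',np.round(s,3).tolist(),'webz',round(np.median(z[k]),1)),rim=e,floor=(R(x[f],[1,99]).round(1).tolist(),R(y[f],[1,99]).round(1).tolist(),round(np.median(z[f]),1)),lab=(x[l].mean().round(1),y[l].mean().round(1),l.sum()))
E
python3 - <<'E'
from h import *
for cam in('top','side'):
  z=np.load(f'pics/{cam}0.npz'); W=cloud(cam,z['d'])
  for n,z0,c,th in(('bot',6,(522.6,294.8),-4.45),('top',0,(547,-262),12.3)):
    print(cam,n); [print('  ',k,v) for k,v in trayfit(W,z['im'],z0,np.array(c),np.radians(th)).items()]
E
```

```text
top bot
   web_x (np.int64(175), np.float64(1.0), 'slope', [0.004, 0.973], 'webz', np.float64(42.1))
   rim [([0.011, 68.71], [54.8, 75.8]), ([-0.013, -71.632], [-77.2, -57.0])]
   floor ([20.8, 99.4], [-42.4, 50.5], np.float64(4.1))
   lab (np.float64(-136.6), np.float64(-1.4), np.int64(245))
top top
   web_x (np.int64(163), np.float64(1.3), 'slope', [-0.002, 1.11], 'webz', np.float64(42.1))
   rim [([0.012, 69.949], [55.2, 75.4]), ([-0.012, -70.477], [-77.5, -56.7])]
   floor ([20.7, 99.1], [-52.5, 41.2], np.float64(4.4))
   lab (np.float64(-136.3), np.float64(-0.9), np.int64(245))
side bot
   web_x (np.int64(331), np.float64(-2.1), 'slope', [0.004, -2.622], 'webz', np.float64(41.9))
   rim [([0.012, 70.061], [56.8, 76.7]), ([-0.015, -68.434], [-75.6, -55.3])]
   floor ([25.6, 99.1], [-50.3, 47.2], np.float64(4.5))
   lab (np.float64(-138.0), np.float64(1.8), np.int64(374))
side top
   web_x (np.int64(144), np.float64(-1.0), 'slope', [0.006, -1.502], 'webz', np.float64(42.0))
   rim [([0.008, 73.613], [56.6, 79.2]), ([-0.015, -68.83], [-77.2, -53.9])]
   floor ([21.1, 99.1], [-52.7, 59.1], np.float64(4.5))
   lab (np.float64(-137.4), np.float64(1.5), np.int64(161))
```

{"fn": "drive_tool", "kwargs": {
  "plan": [
    [[-1,36,-41,0,0],[-1,30,-41,0,0],[-1,30,-41,0,0],[-1,30,-41,0,0],[-1,30,-41,0,0],[-1,30,-41,0,0],[-1,30,-41,0,0],[-1,30,-41,0,0],[-1,30,-41,0,0],[-1,30,-41,0,0],[-1,30,-41,0,0],[-1,30,-41,0,0],[-1,30,-41,0,0],[-1,30,-41,0,0],[-1,30,-41,0,0],[-1,15,-40,0,0],[-1,0,-5,-30,0],[-1,0,0,0,0]]
  ]
}}

```text
clock: 1.6
position: [588.6, 41.3, 195.7]
ee_rot: [0.986, -0.169, -0.005, 0.001]
contact_force: [-0.9, -0.6, -1.4]
gripper_width: 85.4
grasp_force: 0.0
```

{"fn": "drive_tool", "kwargs": {
  "plan": [
    [[-1,22,-28,0,0],[-1,22,-28,0,0],[-1,22,-28,0,0],[-1,21,-27,0,0],[-1,0,0,-30,0],[-1,0,0,-30,0],[-1,0,0,-30,0],[-1,0,0,-15,0],[-1,0,0,0,0],[-1,0,0,0,0]]
  ]
}}

```text
clock: 2.43
position: [678.2, -65.7, 96.2]
ee_rot: [0.986, -0.165, -0.001, 0.001]
contact_force: [0.5, 1.2, 1.3]
gripper_width: 85.2
grasp_force: 0.0
```

{"fn": "drive_tool", "kwargs": {
  "plan": [
    [[-1,-3,-4,-20,0],[-1,0,0,-20,0],[-1,0,0,-18,0],[-1,0,0,-10,0],[-1,0,0,-5,0],[-1,0,0,0,0],[-1,0,0,0,0],[-1,0,0,0,0]]
  ]
}}

```text
clock: 3.1
position: [676.5, -70.4, 25.1]
ee_rot: [0.986, -0.166, 0.002, -0.0]
contact_force: [0.2, 0.5, -0.6]
gripper_width: 85.6
grasp_force: 0.0
```

{"fn": "drive_tool", "kwargs": {
  "plan": [
    [[-1,-1,0,-5,0],[-1,0,0,0,0],[1,0,0,0,0],[1,0,0,0,0],[1,0,0,0,0],[1,0,0,0,0],[1,0,0,0,0],[1,0,0,0,0],[1,0,0,0,0],[1,0,0,0,0],[1,0,0,0,0],[1,0,0,0,0]]
  ]
}}

```text
clock: 4.1
position: [674.6, -70.4, 18.7]
ee_rot: [0.986, -0.166, 0.0, -0.0]
contact_force: [0.0, 1.7, 3.8]
gripper_width: 28.1
grasp_force: 59.5
```

{"fn": "drive_tool", "kwargs": {
  "plan": [
    [[1,0,0,10,0],[1,0,0,25,0],[1,0,0,30,0],[1,0,0,30,0],[1,0,0,30,0],[1,-7,26,0,0],[1,-7,26,0,0],[1,-7,26,0,0],[1,-7,26,0,0],[1,-7,26,0,0],[1,-7,26,0,0],[1,-7,26,0,0],[1,-7,26,0,0],[1,-7,26,0,0],[1,-7,26,0,0],[1,-7,26,0,0],[1,-7,26,0,0],[1,-7,26,0,0],[1,-4,23,0,0],[1,0,0,0,0]]
  ]
}}

```text
clock: 5.77
position: [577.7, 294.0, 141.8]
ee_rot: [0.986, -0.164, -0.001, 0.0]
contact_force: [-0.0, -0.5, -4.4]
gripper_width: 28.2
grasp_force: 60.1
```

{"fn": "drive_tool", "kwargs": {
  "plan": [
    [[1,0,0,0,0],[1,0,0,0,0]]
  ]
}}

```text
clock: 5.93
position: [578.4, 289.6, 142.1]
ee_rot: [0.986, -0.166, -0.001, 0.001]
contact_force: [0.2, -0.4, -4.0]
gripper_width: 28.1
grasp_force: 60.1
```

{"fn": "drive_tool", "kwargs": {
  "plan": [
    [[1,2,1,-25,0],[1,0,0,-25,0],[1,0,0,-25,0],[1,0,0,-18,0],[1,0,0,-10,0],[1,0,0,-4,0],[1,0,0,0,0],[1,0,0,0,0]]
  ]
}}

```text
clock: 6.6
position: [582.2, 291.4, 37.4]
ee_rot: [0.986, -0.166, 0.001, -0.001]
contact_force: [1.0, 0.1, -4.7]
gripper_width: 28.3
grasp_force: 60.2
```

{"fn": "drive_tool", "kwargs": {
  "plan": [
    [[1,0,0,-3,0],[1,0,0,-2,0],[1,0,0,-1,0],[1,0,0,0,0],[1,0,0,0,0]]
  ]
}}

```text
clock: 7.02
position: [581.4, 291.5, 30.6]
ee_rot: [0.986, -0.166, 0.0, -0.0]
contact_force: [-0.4, 0.1, -4.9]
gripper_width: 28.2
grasp_force: 60.2
```

{"fn": "drive_tool", "kwargs": {
  "plan": [
    [[1,0,0,-1,0],[1,0,0,0,0],[1,0,0,0,0]]
  ]
}}

```text
clock: 7.27
position: [581.3, 291.4, 29.3]
ee_rot: [0.986, -0.166, -0.0, 0.0]
contact_force: [0.8, -0.2, -4.6]
gripper_width: 27.9
grasp_force: 60.2
```

{"fn": "drive_tool", "kwargs": {
  "plan": [
    [[1,0,0,-0.7,0],[1,0,0,0,0],[1,0,0,0,0]]
  ]
}}

```text
clock: 7.52
position: [581.4, 291.5, 28.7]
ee_rot: [0.986, -0.166, 0.0, -0.0]
contact_force: [0.2, 0.3, -3.2]
gripper_width: 28.2
grasp_force: 60.2
```

{"fn": "drive_tool", "kwargs": {
  "plan": [
    [[1,0,0,-0.6,0],[1,0,0,0,0],[1,0,0,0,0]]
  ]
}}

```text
clock: 7.77
position: [581.4, 291.5, 28.7]
ee_rot: [0.986, -0.166, 0.0, -0.0]
contact_force: [-2.8, 0.1, 0.3]
gripper_width: 27.9
grasp_force: 60.7
```

{"fn": "drive_tool", "kwargs": {
  "plan": [
    [[0,0,0,0,0],[0,0,0,0,0],[0,0,0,0,0],[0,0,0,0,0],[0,0,0,5,0],[0,0,0,15,0],[0,0,0,30,0],[0,0,0,30,0],[-1,0,0,30,0],[-1,0,0,20,0],[-1,0,0,0,0]]
  ]
}}

```text
clock: 8.68
position: [584.1, 293.0, 164.8]
ee_rot: [0.986, -0.166, 0.004, -0.004]
contact_force: [1.2, 1.0, 2.0]
gripper_width: 76.9
grasp_force: 0.0
```

{"fn": "drive_tool", "kwargs": {
  "plan": [
    [[-1,-2,-25,0,0],[-1,-2,-25,0,0],[-1,-2,-25,0,0],[-1,-2,-25,0,0],[-1,-2,-25,0,0],[-1,-2,-25,0,0],[-1,-2,-25,0,0],[-1,-2,-25,0,0],[-1,-2,-25,0,0],[-1,-1,-25,0,0],[-1,0,-25,0,0],[-1,0,-26,0,0],[-1,0,0,-30,0],[-1,0,0,-30,0],[-1,0,0,-20,0],[-1,0,0,0,0],[-1,0,0,0,0]]
  ]
}}

```text
clock: 10.1
position: [561.9, -9.9, 77.3]
ee_rot: [0.986, -0.166, -0.001, 0.001]
contact_force: [1.3, 0.2, 0.7]
gripper_width: 85.3
grasp_force: 0.0
```

{"fn": "drive_tool", "kwargs": {
  "plan": [
    [[-1,0,0,-20,0],[-1,0,0,-20,0],[-1,0,0,-12,0],[-1,0,0,-4,0],[-1,0,0,-2,0],[-1,0,0,0,0],[1,0,0,0,0],[1,0,0,0,0],[1,0,0,0,0],[1,0,0,0,0],[1,0,0,0,0],[1,0,0,0,0],[1,0,0,0,0],[1,0,0,0,0],[1,0,0,0,0],[1,0,0,0,0]]
  ]
}}

```text
clock: 11.43
position: [562.6, -9.7, 20.8]
ee_rot: [0.986, -0.166, 0.0, 0.0]
contact_force: [-1.5, -0.4, 5.6]
gripper_width: 27.8
grasp_force: 59.1
```

{"fn": "drive_tool", "kwargs": {
  "plan": [
    [[1,0,0,10,0],[1,0,0,25,0],[1,0,0,30,0],[1,0,0,30,0],[1,0,0,25,0],[1,-8,25,0,0],[1,-8,25,0,0],[1,-8,25,0,0],[1,-8,25,0,0],[1,-8,25,0,0],[1,-8,25,0,0],[1,-8,25,0,0],[1,-8,25,0,0],[1,-8,25,0,0],[1,-8,25,0,0],[1,-8,25,0,0],[1,-8,25,0,0],[1,-2,9,0,0],[1,0,0,0,0],[1,0,0,0,0]]
  ]
}}

```text
clock: 13.1
position: [463.6, 299.1, 139.4]
ee_rot: [0.986, -0.166, -0.001, 0.001]
contact_force: [-0.7, 0.4, -3.5]
gripper_width: 27.6
grasp_force: 59.9
```

{"fn": "drive_tool", "kwargs": {
  "plan": [
    [[1,0,0,-25,0],[1,0,0,-25,0],[1,0,0,-25,0],[1,0,0,-15,0],[1,0,0,-5,0],[1,0,0,0,0],[1,0,0,0,0]]
  ]
}}

```text
clock: 13.68
position: [465.1, 299.1, 45.6]
ee_rot: [0.986, -0.166, 0.0, -0.0]
contact_force: [0.0, 0.2, -2.9]
gripper_width: 28.0
grasp_force: 59.9
```

{"fn": "drive_tool", "kwargs": {
  "plan": [
    [[1,0,0,-6,0],[1,0,0,-4,0],[1,0,0,-2,0],[1,0,0,-0.5,0],[1,0,0,0,0],[1,0,0,0,0]]
  ]
}}

```text
clock: 14.18
position: [464.4, 299.6, 32.7]
ee_rot: [0.986, -0.166, 0.0, -0.0]
contact_force: [0.8, -0.0, -4.1]
gripper_width: 27.7
grasp_force: 59.9
```

{"fn": "drive_tool", "kwargs": {
  "plan": [
    [[1,0,0,-0.7,0],[1,0,0,0,0],[1,0,0,0,0]]
  ]
}}

```text
clock: 14.43
position: [464.3, 299.5, 31.9]
ee_rot: [0.986, -0.166, 0.0, -0.0]
contact_force: [0.0, -0.1, -3.4]
gripper_width: 27.9
grasp_force: 59.9
```

{"fn": "drive_tool", "kwargs": {
  "plan": [
    [[1,0,0,-0.6,0],[1,0,0,0,0],[1,0,0,0,0]]
  ]
}}

```text
clock: 14.68
position: [464.3, 299.4, 31.2]
ee_rot: [0.986, -0.166, -0.0, 0.0]
contact_force: [-0.5, 0.6, -3.6]
gripper_width: 28.0
grasp_force: 59.9
```

{"fn": "drive_tool", "kwargs": {
  "plan": [
    [[1,0,0,-0.6,0],[1,0,0,0,0],[1,0,0,0,0]]
  ]
}}

```text
clock: 14.93
position: [464.4, 299.5, 30.9]
ee_rot: [0.986, -0.166, 0.0, -0.0]
contact_force: [0.2, -0.1, -0.4]
gripper_width: 27.8
grasp_force: 60.3
```

{"fn": "drive_tool", "kwargs": {
  "plan": [
    [[1,0,0,-0.5,0],[1,0,0,0,0],[1,0,0,0,0]]
  ]
}}

```text
clock: 15.18
position: [464.4, 299.5, 30.9]
ee_rot: [0.986, -0.166, 0.0, -0.0]
contact_force: [-2.0, -1.0, 5.7]
gripper_width: 27.8
grasp_force: 60.8
```

{"fn": "drive_tool", "kwargs": {
  "plan": [
    [[0,0,0,0,0],[0,0,0,0,0],[0,0,0,0,0],[0,0,0,0,0],[0,0,0,5,0],[0,0,0,15,0],[0,0,0,30,0],[0,0,0,30,0],[0,0,0,30,0],[0,0,0,10,0],[0,4,-25,0,-5],[0,4,-25,0,-5],[0,4,-25,0,-5],[0,4,-25,0,-5],[0,4,-25,0,-5],[0,4,-25,0,-5],[0,4,-25,0,-5],[0,4,-25,0,-5],[0,4,-25,0,-5],[0,4,-25,0,-5]]
  ]
}}

```text
clock: 16.85
position: [504.3, 48.2, 150.2]
ee_rot: [0.822, -0.569, 0.0, -0.0]
contact_force: [0.3, 0.0, 0.1]
gripper_width: 42.5
grasp_force: 0.0
```

{"fn": "drive_tool", "kwargs": {
  "plan": [
    [[0,4,-25,0,-5],[0,4,-25,0,-3.6],[0,4,-25,0,0],[0,4,-25,0,0],[0,4,-25,0,0],[0,4,-25,0,0],[0,4,-25,0,0],[0,4,-25,0,0],[0,4,-25,0,0],[0,4,-25,0,0],[0,3,-25,0,0],[0,0,-25,0,0],[0,0,-11,0,0],[0,0,0,0,0],[0,0,0,0,0],[0,0,0,0,0]]
  ]
}}

```text
clock: 18.18
position: [547.1, -260.8, 150.0]
ee_rot: [0.779, -0.627, -0.0, -0.0]
contact_force: [-0.4, -0.1, 1.0]
gripper_width: 42.6
grasp_force: 0.0
```

Run:
```python
from h import *
im,d=shot('top','top1'); W=cloud('top',d)
cv2.imwrite('pics/crop1.png',cv2.resize(im[165:310,100:210],None,fx=4,fy=4,interpolation=cv2.INTER_CUBIC)[:,:,::-1])
[print('  ',k,v) for k,v in trayfit(W,im,6,np.array((522.4,295)),np.radians(-4.5)).items()]
s=read_state();print(s['position'],s['ee_rot'],s['gripper_width'],np.degrees(s['joints']).round(1))
```

```text
web_x (np.int64(177), np.float64(1.3), 'slope', [0.007, 1.195], 'webz', np.float64(41.8))
   rim [([0.012, 68.484], [54.7, 75.6]), ([-0.012, -71.93], [-77.4, -57.4])]
   floor ([20.3, 99.5], [-42.9, 50.8], np.float64(4.2))
   lab (np.float64(-136.7), np.float64(-1.2), np.int64(239))
[ 547.26752078 -260.59692264  150.16491739] [ 7.78975722e-01 -6.27054069e-01 -1.27177133e-04 -4.76782998e-05] 42.54923218450127 [-10.2  24.1  -8.8  -0.  -57.2  22.5]
```

View pics/crop1.png

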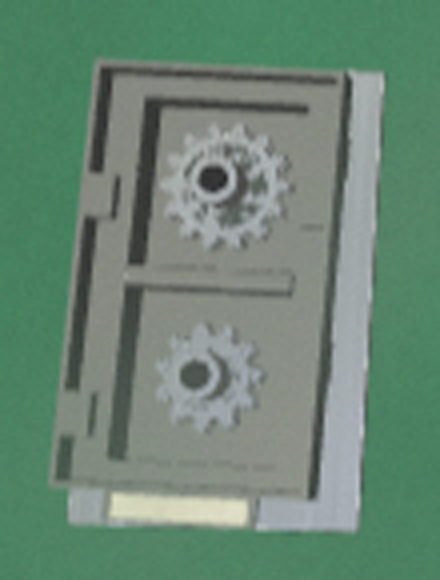

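Large lies at (213,185) in the far half of the bottom tray and medium at (205,378) in the near half, both flat and boss up. Next I grip the top tray's web.

{"fn": "drive_tool", "kwargs": {
  "plan": [
    [[0,0,-1,-30,0],[0,0,0,-30,0],[0,0,0,-30,0],[0,0,0,-25,0],[0,0,0,-12,0],[0,0,0,-6,0],[0,0,0,0,0],[0,0,0,0,0],[1,0,0,0,0],[1,0,0,0,0],[1,0,0,0,0],[1,0,0,0,0],[1,0,0,0,0],[1,0,0,0,0],[1,0,0,0,0],[1,0,0,0,0]]
  ]
}}

```text
clock: 19.57
position: [547.7, -262.9, 18.8]
ee_rot: [0.779, -0.627, 0.001, -0.0]
contact_force: [-2.4, 0.4, 6.2]
gripper_width: 10.7
grasp_force: 63.2
```

{"fn": "drive_tool", "kwargs": {
  "plan": [
    [[1,0,0,5,0],[1,0,0,10,0],[1,0,0,20,0],[1,0,0,25,0],[1,0,0,25,0],[1,0,0,25,0],[1,0,0,20,0],[1,0,0,10,0],[1,0,0,0,0],[1,0,0,0,0]]
  ]
}}

```text
clock: 20.4
position: [546.8, -262.2, 156.6]
ee_rot: [0.778, -0.628, -0.0, -0.0]
contact_force: [0.0, 0.1, -5.2]
gripper_width: 10.5
grasp_force: 61.8
```

{"fn": "drive_tool", "kwargs": {
  "plan": [
    [[1,3,10,0,3],[1,3,20,0,6],[1,3,20,0,6],[1,3,20,0,6],[1,3,20,0,6],[1,3,20,0,6],[1,3,20,0,6],[1,3,20,0,6],[1,2,20,0,6],[1,2,20,0,6],[1,1,20,0,6],[1,0,20,0,6],[1,0,20,0,6],[1,0,20,0,6],[1,0,20,0,6],[1,0,20,0,6],[1,0,20,0,6],[1,-2,20,0,6],[1,-3,20,0,6],[1,-4,20,0,6]]
  ]
}}

```text
clock: 22.07
position: [565.9, 127.9, 154.4]
ee_rot: [0.941, 0.338, -0.002, 0.0]
contact_force: [0.5, 0.8, -4.0]
gripper_width: 10.6
grasp_force: 61.7
```

{"fn": "drive_tool", "kwargs": {
  "plan": [
    [[1,-6,20,0,6],[1,-6,20,0,6],[1,-6,20,0,6],[1,-6,20,0,6],[1,-6,20,0,6],[1,-6,20,0,6],[1,-6,20,0,6],[1,-3,15,0,4],[1,0,10,0,0],[1,0,0,0,0],[1,0,0,0,0],[1,0,0,0,0],[1,0,0,0,0]]
  ]
}}

```text
clock: 23.15
position: [522.3, 291.3, 156.6]
ee_rot: [0.736, 0.677, -0.001, -0.0]
contact_force: [0.5, 0.5, -4.3]
gripper_width: 10.9
grasp_force: 61.6
```

Run:
```python
from h import *
s=read_state();q=s['ee_rot'];print(s['position'],'phi',np.degrees(2*np.arctan2(q[1],q[0]))+90,s['contact_force'],s['wrist_torque'])
z0=s['position'][2]-19
for c in('top','side'):
    im,d=shot(c,c+'2'); W=cloud(c,d)
    try: [print(c,k,v) for k,v in trayfit(W,im,z0,s['position'][:2],np.radians(np.degrees(2*np.arctan2(q[1],q[0]))+90+360)).items()]
    except Exception as e: print(c,e)
```

```text
[522.31736692 291.27948255 156.60332719] phi 175.16204602792502 [ 0.46734863  0.52019629 -4.26759091] [-0.00376853  0.02172681 -0.03989918]
top web_x (np.int64(127), np.float64(-0.7), 'slope', [-0.002, -1.944], 'webz', np.float64(42.1))
top rim [([0.014, 71.434], [56.5, 76.7]), ([-0.033, -66.806], [-76.0, -55.3])]
top floor ([21.1, 99.3], [-51.0, 40.5], np.float64(4.3))
top lab (np.float64(-138.5), np.float64(1.0), np.int64(266))
side web_x (np.int64(25), np.float64(8.4), 'slope', [0.191, 12.957], 'webz', np.float64(38.0))
side rim [([0.2, 53.629], [54.6, 75.0]), ([-0.108, -64.133], [-77.1, -57.4])]
side floor ([20.9, 94.7], [-47.2, 49.8], np.float64(4.8))
side lab (np.float64(nan), np.float64(nan), np.int64(0))h.py:21: RuntimeWarning: Mean of empty slice.
  return dict(web_x=(k.sum(),round((R(x[k],2)+R(x[k],98))/2,1),'slope',np.round(s,3).tolist(),'webz',round(np.median(z[k]),1)),rim=e,floor=(R(x[f],[1,99]).round(1).tolist(),R(y[f],[1,99]).round(1).tolist(),round(np.median(z[f]),1)),lab=(x[l].mean().round(1),y[l].mean().round(1),l.sum()))
  ret = ret.dtype.type(ret / rcount)
```

View pics/side2.png

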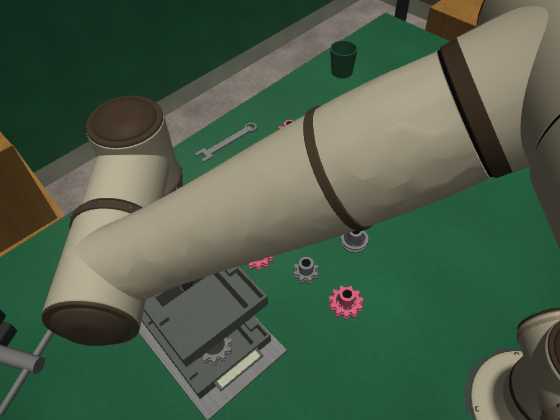

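The tray is held turned round, with the label at the far end. The tray centre coincides with the tool, so I'll shift y by +3.7 and lower it.

{"fn": "drive_tool", "kwargs": {
  "plan": [
    [[1,0,3.7,-5,0.3],[1,0,0,-15,0],[1,0,0,-20,0],[1,0,0,-12,0],[1,0,0,-6,0],[1,0,0,0,0],[1,0,0,0,0],[1,0,0,0,0]]
  ]
}}

```text
clock: 23.92
position: [523.1, 296.6, 100.2]
ee_rot: [0.734, 0.679, 0.001, 0.0]
contact_force: [0.1, 0.2, -2.0]
gripper_width: 10.7
grasp_force: 61.5
```

Run:
```python
from h import *
s=read_state();q=s['ee_rot'];print(s['position'],'phi',np.degrees(2*np.arctan2(q[1],q[0]))+90,s['contact_force'])
z0=s['position'][2]-19
im,d=shot('top','top3'); W=cloud('top',d)
[print(k,v) for k,v in trayfit(W,im,z0,np.array((522.4,295)),np.radians(175.5)).items()]
```

```text
[523.10360035 296.62652705 100.18402076] phi 175.58878243341246 [ 0.13236106  0.22805056 -1.9931161 ]
web_x (np.int64(106), np.float64(-1.0), 'slope', [-0.005, -2.333], 'webz', np.float64(42.1))
rim [([0.014, 69.752], [54.8, 75.2]), ([-0.03, -68.444], [-77.5, -56.8])]
floor ([21.1, 99.3], [-52.7, 39.9], np.float64(4.1))
lab (np.float64(-139.1), np.float64(-1.6), np.int64(241))
```

{"fn": "drive_tool", "kwargs": {
  "plan": [
    [[1,0,-2,-4,0],[1,0,0,-4,0],[1,0,0,-2,0],[1,0,0,0,0],[1,0,0,0,0]]
  ]
}}

```text
clock: 24.38
position: [522.3, 294.0, 88.9]
ee_rot: [0.734, 0.679, -0.0, 0.0]
contact_force: [-0.7, -0.1, -4.0]
gripper_width: 10.7
grasp_force: 61.7
```

{"fn": "drive_tool", "kwargs": {
  "plan": [
    [[1,0,0,-1,0],[1,0,0,-1,0],[1,0,0,0,0],[1,0,0,0,0]]
  ]
}}

```text
clock: 24.72
position: [522.3, 294.1, 87.1]
ee_rot: [0.734, 0.679, -0.0, -0.0]
contact_force: [0.6, -0.1, -3.4]
gripper_width: 10.6
grasp_force: 61.7
```

{"fn": "drive_tool", "kwargs": {
  "plan": [
    [[1,0,0.5,-1,0],[1,0,0,0,0],[1,0,0,0,0]]
  ]
}}

```text
clock: 24.97
position: [522.3, 294.6, 86.1]
ee_rot: [0.734, 0.679, -0.0, -0.0]
contact_force: [-0.4, 0.6, -4.6]
gripper_width: 10.6
grasp_force: 61.7
```

{"fn": "drive_tool", "kwargs": {
  "plan": [
    [[1,0,0,-0.7,0],[1,0,0,0,0],[1,0,0,0,0]]
  ]
}}

```text
clock: 25.22
position: [522.3, 294.6, 85.3]
ee_rot: [0.734, 0.679, -0.0, -0.0]
contact_force: [-0.4, 0.1, -4.0]
gripper_width: 10.6
grasp_force: 61.7
```

{"fn": "drive_tool", "kwargs": {
  "plan": [
    [[1,0,0,-0.6,0],[1,0,0,0,0],[1,0,0,0,0]]
  ]
}}

```text
clock: 25.47
position: [522.4, 294.7, 84.8]
ee_rot: [0.734, 0.679, 0.0, 0.0]
contact_force: [-0.3, -1.0, -3.4]
gripper_width: 10.9
grasp_force: 61.7
```

{"fn": "drive_tool", "kwargs": {
  "plan": [
    [[1,0,0,-0.6,0],[1,0,0,0,0],[1,0,0,0,0]]
  ]
}}

```text
clock: 25.72
position: [522.4, 294.6, 84.8]
ee_rot: [0.734, 0.679, 0.0, 0.0]
contact_force: [-1.0, 0.1, 1.1]
gripper_width: 10.7
grasp_force: 62.4
```

{"fn": "drive_tool", "kwargs": {
  "plan": [
    [[1,0,0,-0.6,0],[1,0,0,0,0],[1,0,0,0,0]]
  ]
}}

```text
clock: 25.97
position: [522.4, 294.6, 84.8]
ee_rot: [0.734, 0.679, 0.0, 0.0]
contact_force: [-2.9, -1.7, 5.3]
gripper_width: 11.0
grasp_force: 63.0
```

{"fn": "drive_tool", "kwargs": {
  "plan": [
    [[0.4,0,0,0,0],[0.4,0,0,0,0],[0.4,0,0,0,0],[0.4,0,0,0,0],[0.4,0,0,5,0],[0.4,0,0,15,0],[0.4,0,0,30,0],[0.4,0,0,20,0],[-1,-5,-15,0,0],[-1,-7,-25,0,0],[-1,-7,-25,0,0],[-1,-7,-25,0,0],[-1,-7,-25,0,0],[-1,-7,-25,0,0],[-1,-7,-25,0,0],[-1,-7,-25,0,0],[-1,-7,-25,0,0],[-1,-6,-12,0,0],[-1,0,0,0,0],[-1,0,0,0,0]]
  ]
}}

```text
clock: 27.63
position: [455.7, 67.5, 154.2]
ee_rot: [0.734, 0.679, 0.001, 0.0]
contact_force: [-0.0, 1.0, 0.1]
gripper_width: 85.7
grasp_force: 0.0
```

Run:
```python
from h import *
s=read_state();print(s['position'],np.degrees(s['joints']).round(0))
im,d=shot('top','top4'); W=cloud('top',d)
[print(k,v) for k,v in trayfit(W,im,66,np.array((522.4,295)),np.radians(175.5)).items()]
t=np.radians(175.5);P=W.reshape(-1,3);q=P[:,:2]-(522.4,295);x=q@[np.cos(t),np.sin(t)];y=q@[-np.sin(t),np.cos(t)];z=P[:,2]
m=(abs(x)>12)&(abs(x)<95)&(abs(y)<35)&(z>60)&(z<80); print('floor plane',np.linalg.lstsq(np.c_[x[m],y[m],np.ones(m.sum())],z[m],rcond=None)[0])
shot('side','side4')
w=W[238:282,225:270].reshape(-1,3);b=w[(w[:,2]>34)&(w[:,2]<46)]
print(len(b),cv2.minEnclosingCircle(b[:,:2].astype(np.float32)) if len(b) else 0)
```

```text
[455.68022369  67.51812818 154.15785909] [ 29.  10. -28.   0. -51. 147.]
web_x (np.int64(192), np.float64(-2.2), 'slope', [-0.005, -2.099], 'webz', np.float64(41.4))
rim [([0.027, 72.489], [56.3, 76.9]), ([-0.012, -68.758], [-75.8, -55.2])]
floor ([20.6, 86.5], [-50.9, 39.2], np.float64(4.1))
lab (np.float64(-138.2), np.float64(1.3), np.int64(234))
floor plane [-1.13368079e-03 -5.20556804e-03  7.00529544e+01]
0 0
```

View pics/top4.png

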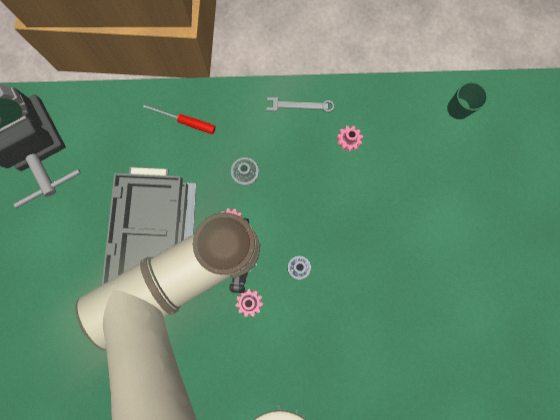

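The stacked tray shows label up at (148,172), level (floor at 70 mm) and centred. Next is the small sprocket, with the fingers only part open near the pink neighbour.

{"fn": "drive_tool", "kwargs": {
  "plan": [
    [[-0.4,0,0,-30,0],[-0.4,0,0,-30,0],[-0.4,0,0,-30,0],[-0.4,0,0,-24,0],[-0.4,0,0,-12,0],[-0.4,0,0,-6,0],[-0.4,0,0,-2,0],[-0.4,0,0,0,0],[1,0,0,0,0],[1,0,0,0,0],[1,0,0,0,0],[1,0,0,0,0],[1,0,0,0,0],[1,0,0,0,0],[1,0,0,0,0],[1,0,0,0,0]]
  ]
}}

```text
clock: 29.07
position: [455.7, 67.9, 20.9]
ee_rot: [0.734, 0.679, 0.001, 0.0]
contact_force: [-1.8, 0.4, 6.3]
gripper_width: 28.2
grasp_force: 58.8
```

{"fn": "drive_tool", "kwargs": {
  "plan": [
    [[1,0,0,10,0],[1,0,0,25,0],[1,0,0,30,0],[1,0,0,30,0],[1,0,0,30,0],[1,0,0,25,0],[1,0,0,5,0],[1,1,24,0,0],[1,1,24,0,0],[1,1,24,0,0],[1,1,24,0,0],[1,1,24,0,0],[1,1,24,0,0],[1,1,24,0,0],[1,1,24,0,0],[1,1,24,0,0],[1,0,15,0,0],[1,0,0,0,0],[1,0,0,0,0]]
  ]
}}

```text
clock: 30.65
position: [463.6, 298.5, 173.4]
ee_rot: [0.734, 0.679, -0.001, -0.0]
contact_force: [-0.8, 0.0, -2.1]
gripper_width: 27.8
grasp_force: 59.6
```

{"fn": "drive_tool", "kwargs": {
  "plan": [
    [[1,0,0,-10,0],[1,0,0,-25,0],[1,0,0,-20,0],[1,0,0,-12,0],[1,0,0,-6,0],[1,0,0,0,0],[1,0,0,0,0]]
  ]
}}

```text
clock: 31.23
position: [464.6, 298.0, 101.7]
ee_rot: [0.734, 0.679, -0.0, 0.0]
contact_force: [0.0, 0.2, -2.4]
gripper_width: 27.8
grasp_force: 59.6
```

{"fn": "drive_tool", "kwargs": {
  "plan": [
    [[1,0,1,-4,0],[1,0,0,-3,0],[1,0,0,-1.5,0],[1,0,0,0,0],[1,0,0,0,0]]
  ]
}}

```text
clock: 31.65
position: [464.4, 299.7, 93.3]
ee_rot: [0.734, 0.679, 0.0, 0.0]
contact_force: [0.3, 0.3, -2.4]
gripper_width: 28.0
grasp_force: 59.6
```

{"fn": "drive_tool", "kwargs": {
  "plan": [
    [[1,0,0,-0.7,0],[1,0,0,0,0],[1,0,0,0,0]]
  ]
}}

```text
clock: 31.9
position: [464.3, 299.6, 92.5]
ee_rot: [0.734, 0.679, 0.0, -0.0]
contact_force: [-0.6, -0.0, -2.3]
gripper_width: 28.0
grasp_force: 59.6
```

{"fn": "drive_tool", "kwargs": {
  "plan": [
    [[1,0,0,-0.5,0],[1,0,0,0,0],[1,0,0,0,0]]
  ]
}}

```text
clock: 32.15
position: [464.3, 299.6, 91.9]
ee_rot: [0.734, 0.679, -0.0, 0.0]
contact_force: [-0.8, -0.3, -3.0]
gripper_width: 28.0
grasp_force: 59.6
```

{"fn": "drive_tool", "kwargs": {
  "plan": [
    [[1,0,0,-0.5,0],[1,0,0,0,0],[1,0,0,0,0]]
  ]
}}

```text
clock: 32.4
position: [464.3, 299.6, 91.4]
ee_rot: [0.734, 0.679, -0.0, 0.0]
contact_force: [-0.4, 0.7, -1.9]
gripper_width: 27.8
grasp_force: 59.6
```

{"fn": "drive_tool", "kwargs": {
  "plan": [
    [[1,0,0,-0.5,0],[1,0,0,0,0],[1,0,0,0,0]]
  ]
}}

```text
clock: 32.65
position: [464.4, 299.6, 91.0]
ee_rot: [0.734, 0.679, 0.0, 0.0]
contact_force: [-0.3, 0.7, -2.5]
gripper_width: 28.0
grasp_force: 60.0
```

{"fn": "drive_tool", "kwargs": {
  "plan": [
    [[1,0,0,-0.5,0],[1,0,0,0,0],[1,0,0,0,0]]
  ]
}}

```text
clock: 32.9
position: [464.4, 299.6, 90.9]
ee_rot: [0.734, 0.679, 0.0, 0.0]
contact_force: [-0.7, -1.3, 2.6]
gripper_width: 28.0
grasp_force: 60.2
```

{"fn": "drive_tool", "kwargs": {
  "plan": [
    [[0,0,0,0,0],[0,0,0,0,0],[0,0,0,0,0],[0,0,0,0,0],[0,0,0,5,0],[0,0,0,15,0],[0,0,0,25,0],[0,0,0,30,0],[0,0,0,20,0],[0,5,-20,0,0],[0,5,-25,0,0],[0,5,-25,0,0],[0,5,-25,0,0],[0,5,-25,0,0],[0,5,-25,0,0],[0,5,-25,0,0],[0,5,-25,0,0],[0,5,-25,0,0],[0,5,-25,0,0],[0,5,-25,0,0]]
  ]
}}

```text
clock: 34.57
position: [519.5, 28.4, 186.0]
ee_rot: [0.734, 0.679, 0.0, 0.0]
contact_force: [-0.4, 0.4, 0.5]
gripper_width: 42.8
grasp_force: 0.0
```

{"fn": "drive_tool", "kwargs": {
  "plan": [
    [[0,0,-25,0,0],[0,0,-25,0,0],[0,0,-25,0,0],[0,0,-25,0,0],[0,0,-25,0,0],[0,0,-25,0,0],[0,0,0,0,0],[0,0,0,0,0]]
  ]
}}

```text
clock: 35.23
position: [519.2, -121.4, 185.6]
ee_rot: [0.735, 0.678, 0.0, 0.0]
contact_force: [-0.1, -0.7, -0.2]
gripper_width: 43.1
grasp_force: 0.0
```

Run:
```python
from h import *
im,d=shot('top','top5'); W=cloud('top',d)
[print(k,v) for k,v in trayfit(W,im,66,np.array((522.4,295)),np.radians(175.5)).items()]
P=W.reshape(-1,3)
for h0,h1 in((105,114),(81,89)):
    m=(np.hypot(P[:,0]-464.5,P[:,1]-299.5)<40)&(P[:,2]>h0)&(P[:,2]<h1);print(m.sum(),cv2.minEnclosingCircle(P[m][:,:2].astype(np.float32)),np.percentile(P[m][:,2],[5,50,95]))
s,_=shot('side','side5')
a=cv2.resize(im[150:320,80:330],None,fx=3,fy=3)[:,:,::-1]; cv2.imwrite('pics/fin_top.png',a)
print(read_state()['contact_force'])
```

```text
web_x (np.int64(193), np.float64(-2.2), 'slope', [-0.004, -2.044], 'webz', np.float64(41.8))
rim [([0.016, 71.734], [56.7, 77.3]), ([-0.011, -68.831], [-75.9, -54.8])]
floor ([20.7, 99.2], [-50.6, 41.6], np.float64(4.0))
lab (np.float64(-138.4), np.float64(0.6), np.int64(223))
139 ((466.52239990234375, 298.0685119628906), 14.74737548828125) [107.21196253 109.95048455 112.79175046]
135 ((466.5740661621094, 298.2989196777344), 26.189640045166016) [81.96383374 84.53345622 87.50122903]
[-0.61788358  0.29019323  0.18308708]
```

View pics/fin_top.png

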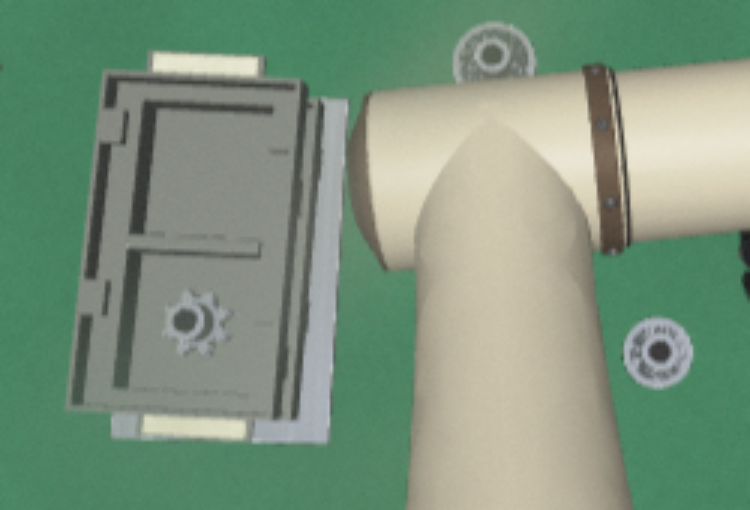

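View pics/side5.png

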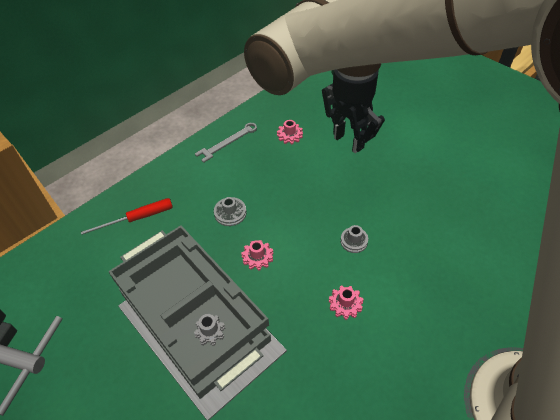

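The small sprocket lies flat in the near half of the top tray, at (185,322) in the top crop and (208,330) in the side view. The stack is level with its labels at opposite ends, and the pulleys and pink parts haven't moved. Handing in.

```bash
python3 -c "
from bench import *
print(job_done())"
```

```text
the job is handed in; nothing more can be done
None
```

The job is handed in at about 35 s of the 115 s allowed: large and medium sprockets in the bottom tray, the top tray turned 180° and standing level on the lugs, and the small sprocket flat in its near half; the verdict was not shown.

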